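# Turn the hardware carousel to the saw blade

### The job

Spin the plywood carousel on the workbench by pushing its rim (never the things standing on it) until the small round saw blade sits at the front, in line with the steel pointer that sticks out of the carousel's foot, then let go and back away. Nothing is to be picked up: the jar stays standing in the middle of the carousel, and the things lying around it stay where they are.

Things in the scene. Friction and masses are not known exactly. Their poses are not given: they have to be found in the camera images.
- foot: fixed round steel foot of the carousel, 200 mm across, 12 mm high; origin on the turning axis at bench height; z up; its -x axis points along the pointer, the direction called front. The pointer is a flat steel bar 24 mm wide, 10 mm high, with a diamond-shaped end; it sticks out from under the tray to 235 mm from the axis. Foot position and yaw vary
- pointer_tip (a point): outer tip of the pointer, on its top, 10 mm above the bench, 235 mm from the turning axis
- tray: plywood tray on the foot: 310 mm disc, 26 mm thick, top 46 mm above the bench; origin on the turning axis, on its underside, 20 mm above the bench; z up; its -x axis points at the saw blade's centre. It turns freely either way, full turns included, with bearing friction of about 0.2 N m (1.5 N at the rim), and stops where it is left
- notch (a point): one of five equal finger notches in the tray's rim, open above, below and outwards, radius 155 in to 112 mm, about 60 mm wide at radius 135 mm. They lie midway between the five stations: 36, 108, 180, 252, 324 degrees counter-clockwise from the blade. A fingertip lowered into one pushes on its side wall. This point: the notch at 36 degrees, radius 135 mm, at the height of the tray's top
- blade_center (a point): centre of the saw blade's upper face, 75 mm from the turning axis, 65 mm above the bench
- blade: the item to bring to the front: toothed round steel saw blade, 82 mm across, lying flat on a 16 mm wooden post with a dark nut in its middle, fixed on the tray; top of nut 71 mm above the bench; origin under the post, on the tray, 75 mm from the axis; its -x axis points outwards from the turning axis
- bin: grey open plastic bin of nuts, 48 x 52 mm, 24 mm high, fixed on the tray, next station counter-clockwise (seen from above) from the blade; origin under its middle, 75 mm from the axis
- bits: light wood block with eight dark driver bits standing in it, 36 x 50 mm, up to 27 mm high, fixed on the tray, second station counter-clockwise from the blade; origin under its middle, 75 mm from the axis
- tin: round open metal tin, 50 mm across, 24 mm high, brass pins in it, fixed on the tray, third station counter-clockwise from the blade; origin under its middle, 75 mm from the axis
- tape: black tape measure, 46 x 50 mm, 27 mm high, fixed on the tray, fourth station counter-clockwise from the blade; origin under its middle, 75 mm from the axis
- jar: loose closed jar with a steel lid, 52 mm across, 85 mm high, standing in the middle of the tray (base 46 mm above the bench); it turns along with the tray; origin at the middle of its underside
- can: loose can, 66 mm across, 100 mm high, standing on the bench to the left of the carousel (+y); origin at the middle of its underside; a bystander: leave it where it lies
- driver: loose screwdriver, 200 mm long, lying on the bench to the right of the carousel (-y); origin on its long axis near its middle; a bystander: leave it where it lies

How it is judged:
On the way:
1. the fingers push the tray (contact force between the fingers and tray above 0.3 N), for 0.05 s.
At the end, for the whole second after the job is handed in: The saw blade's centre is at the front of the carousel, within 12 mm to either side of the pointer's centre line (about 9 degrees), the tray is at rest, and the jar stands upright within 30 mm of the middle of the tray (x of blade_center in the frame of foot below -0.05 m and y of blade_center in the frame of foot between -0.012 and 0.012 m and angular speed of tray below 0.05 rad/s and horizontal distance between jar and foot below 0.03 m and angle between jar's own z axis and vertical below 0.1 rad); the robot touches nothing.
It fails at once if the robot pushes or grips a thing standing on the tray instead of the rim (more than 1 N) (contact force between any of the fingers, the arm and blade above 1 N or contact force between any of the fingers, the arm and bin above 1 N or contact force between any of the fingers, the arm and bits above 1 N or contact force between any of the fingers, the arm and tin above 1 N or contact force between any of the fingers, the arm and tape above 1 N or contact force between any of the fingers, the arm and jar above 1 N).
It fails at once if the jar is lifted, toppled or moved more than 25 mm (distance of jar from where it was at the start of the episode above 0.025 m or angle between jar's own z axis and vertical above 0.3 rad).
It fails at once if a bystander on the bench is moved more than 20 mm (distance of any of can, driver from where it was at the start of the episode above 0.02 m).
It also fails if it takes over 64 s, if anything falls off the work surface, if the arm or the gripper's body presses on something with over 40 N, if the wrist force passes 120 N, or if a joint passes its speed limit or range.

### The arm

A 6-joint arm with a two-finger parallel gripper is mounted at the origin on the work surface. World frame = base frame: x ahead of the robot, y to its left, z up, the work surface at z = 0. Lengths are in m, angles in rad, forces in N, time in s.
With the tool pointing down it reaches from about 0.35 to 0.725 m from the base axis. Payload 6 kg.
Tool frame: the origin (TCP) lies on the centre line of the jaws, within the pads' length; the fingertips stand 17 mm ahead of it and the grasp point (between the pads) lies 2 mm behind it; z points along the fingers, y is the line along which they close (so a half turn about z gives the same grasp; the last joint's range is limited). The gripper opens to 85 mm and grips with 20 to 120 N. Pads are 22 mm wide; open, the fingers measure 114 mm over their backs; the gripper's body (76 mm by 85 mm) begins 54 mm behind the grasp point. The pads swing forward as they close: fully open they stand 13 mm farther back than shut.
Start: joints at [1.506, 0.04, 0.085, 0, -1.615, -0.334], TCP at [0.233, 0.553, 0.248] pointing down, gripper open.
Joint ranges: [-2.56, 2.56], [-1.29, 2.01], [-1.08, 1.49], [-3.29, 1.98], [-2.81, -0.18], [-2.99, 2.99]. Speed limits (rad/s): [2.57, 2.57, 3.01, 3.14, 3.14, 3.14].

### API

Orientations are given as a unit quaternion [w, x, y, z].
In Python, from rig import env gives the robot as it stands.
- The arm moves only by the tool shift_gripper, called after "Call:" as name(argument=value, ...) on one line, values as JSON. Schema: {"type":"object","properties":{"increments":{"type":"string"},"jaw":{"type":"number"},"grip_force":{"type":"number"},"only":{"type":"string"},"quiet":{"type":"boolean"},"lines":{"type":"string"}},"required":["increments"],"additionalProperties":false}. increments is a string of 1 to 8 rows, one to a line, with the numbers parted by spaces; each row has 4 numbers: dx, dy, dz in m, then a turn about the tool's z in rad; each row shifts and turns the commanded pose from where the row before left it, along the tool's axes as they then stand; what a row does not reach is not made up. A row lasts 1/8 s, in which the tool goes at most 0.0625 m and 0.188 rad, less where a joint would pass 70% of its speed; a pose out of reach is approached as far as the arm can. jaw is the finger opening in m, set as the call begins (left out keeps the last). The fingers move at their own pace and stop on an object; grip_force is the grip in N (left out, the last holds). Time passes only in rows, so rows that do not move let the fingers close. The tool returns the time, the measured TCP pose, the force, the opening and the grip force at its end. only (a regular expression) keeps the lines of the reply that match it, lines (a string "A,B") keeps lines A to B, and quiet returns only ok. Input that does not fit is refused with a message, and nothing moves.
- env.get_state(): the state, without advancing time (a new reading comes with each control period).
- env.snapshot(name): name is "side" or "top" or "wrist"; returns the picture (480x640x3 uint8, red, green, blue); there is no depth.
- env.camera_model(name): a dict with "intrinsics" (3x3 intrinsics, pixels), "extrinsics" (4x4, takes a point from world to camera coordinates). Camera axes: x right, y down, z forward; pixel columns grow to the right and rows downward; lengths in m; the calibration is good to about 2 mm. The wrist camera is an equidistant fisheye: a pixel r from the principal point sees the ray r / f radians off the axis. A picture is of the moment at which its call begins: read the wrist's pose just before it. camera_model takes no time and is no camera call; for the wrist camera it gives the pose at the moment of the call.
- env.hand_in(): hands the job in; it is judged then, once.
The state is a dict: "clock": time; "joint_positions": joint angles; "joint_velocities": joint speeds; "effort": joint torques, N m; "ee_pos": TCP position; "tcp_rot": TCP orientation; "force": force on the tool from outside, world axes, zero at the start; "torque": the same for the moment, N m; "opening": finger opening in m; "grasp_force": force on a finger pad.
Only numpy, scipy, OpenCV 4.12 (cv2) and the standard library are available. Lean on these libraries where they do the work, as an engineer would, in place of code of your own. Each camera call takes 0.05 s, during which the arm holds its last target. There are 200 camera calls.

## Working session

There is one attempt and no reset: what is moved stays moved. The work goes in short steps, Python scripts to look and compute and a tool call to move; the robot and the scene stay as the last step left them, time stands still between calls to the robot, and variables do not carry over. Pictures are saved under pics/ and viewed, at most 10 in all, crops included, and the job is handed in when it is done.

```bash
mkdir -p pics; ls; python3 - <<'E'
from rig import env
import cv2
for n in("top","side"):
    cv2.imwrite(f"pics/{n}0.png",env.snapshot(n)[:,:,::-1]); m=env.camera_model(n); print(m)
s=env.get_state();print(s["clock"],s["ee_pos"],s["tcp_rot"])
E
```

```text
pics
rig.py
{'intrinsics': array([[619.62762665,   0.        , 323.58813032],
       [  0.        , 619.62762665, 239.47556398],
       [  0.        ,   0.        ,   1.        ]]), 'extrinsics': array([[ 0.01311898, -0.99980855,  0.0145172 , -0.03351696],
       [-0.99047204, -0.0149842 , -0.13689639,  0.50722146],
       [ 0.13708771, -0.01258294, -0.99047899,  1.27608066],
       [ 0.        ,  0.        ,  0.        ,  1.        ]])}
{'intrinsics': array([[611.30045612,   0.        , 316.30820858],
       [  0.        , 611.30045612, 246.70944723],
       [  0.        ,   0.        ,   1.        ]]), 'extrinsics': array([[-0.97790778, -0.20814113, -0.01933014,  0.51592001],
       [-0.11623841,  0.61830935, -0.77729157,  0.12108427],
       [ 0.17373835, -0.75787256, -0.62884351,  1.31367775],
       [ 0.        ,  0.        ,  0.        ,  1.        ]])}
0.1 [0.23281969 0.55270207 0.24736923] [ 8.00039132e-04  9.80188914e-01 -1.98063233e-01 -9.03286325e-05]
```

View pics/top0.png

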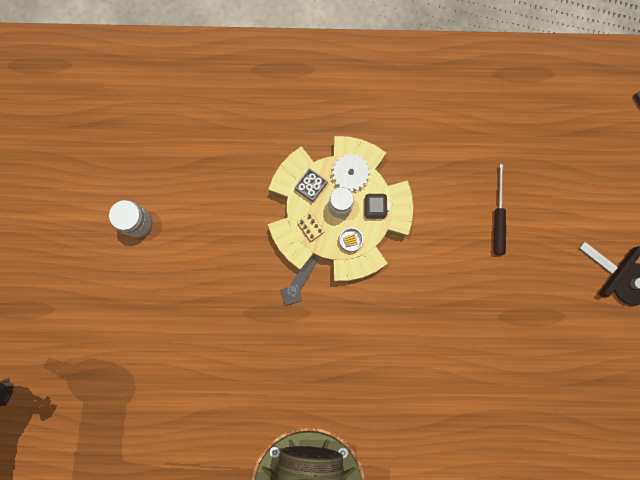

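The top view shows the carousel centred near (341,209), the blade at (351,172) and the pointer tip near (288,304). The other stations are bin (311,184), bits (311,228), tin (350,240) and tape (376,205).

```bash
cat > h.py <<'E'
import numpy as np
from rig import env
def bp(name,u,v,z):
    m=env.camera_model(name);E=m["extrinsics"];R=E[:3,:3];t=E[:3,3]
    d=R.T@np.linalg.solve(m["intrinsics"],[u,v,1]);c=-R.T@t
    return (c+d*(z-c[2])/d[2])[:2]
E
python3 - <<'E'
from h import *
P=[bp("top",*p) for p in [(351,172,.065),(311,184,.07),(311,228,.072),(350,240,.065),(376,205,.073)]]
c=np.mean(P,0);print("c",c)
for p in P: d=p-c;print(p,np.hypot(*d),np.degrees(np.arctan2(d[1],d[0])))
t=bp("top",288,304,.01);d=t-c;print("tip",t,np.hypot(*d),np.degrees(np.arctan2(d[1],d[0])))
for p in[(130,218,.09),(500,210,.01),(500,165,.01)]:print(bp("top",*p))
E
python3 -c "
import cv2;i=cv2.imread('pics/top0.png')[120:320,240:440];cv2.imwrite('pics/c0.png',cv2.resize(i,(600,600),interpolation=2))"
```

```text
c [ 0.57440725 -0.05872601]
[ 0.64744342 -0.08167187] 0.07655582783642577 -17.44120905233845
[0.61914772 0.00186189] 0.07531668967554432 53.55639024574791
[5.26019074e-01 3.69652996e-04] 0.07637875048694705 129.31099037096763
[ 0.50324129 -0.08061982] 0.07445759122630313 -162.89977909128874
[ 0.57618474 -0.13356992] 0.07486501200327302 -88.63952219707623
tip [0.37159172 0.04712628] 0.22877685114811822 152.43930801045818
[0.53805705 0.36735025]
[ 0.58181844 -0.41048448]
[ 0.68260538 -0.41310583]
```

View pics/c0.png

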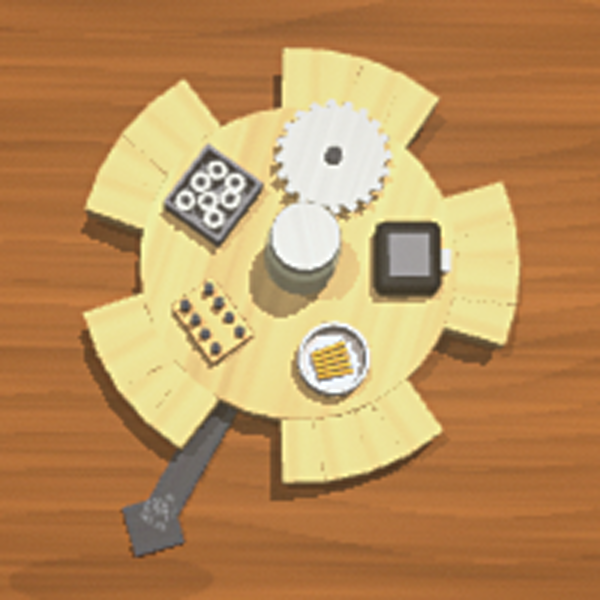

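Turn the tool so that tool x = world −y and tool y = world −x, and shut the fingers.

Call:
shift_gripper(increments="0 0 0 0.167\n0 0 0 0.167\n0 0 0 0.167\n0 0 0 0.167\n0 0 0 0.167\n0 0 0 0.167\n0 0 0 0.169", jaw=0, grip_force=20)

```text
clock: 0.98
ee_pos: [0.2329, 0.5528, 0.2477]
tcp_rot: [-0.001, -0.706, 0.709, -0.0]
force: [-0.3, 0.1, 0.7]
opening: 0.0
grasp_force: 0.0
```

Call:
shift_gripper(increments="0.05 -0.041 0 0\n0.05 -0.041 0 0\n0.05 -0.041 0 0\n0.05 -0.041 0 0\n0.05 -0.041 0 0\n0.05 -0.041 0 0")

```text
clock: 1.72
ee_pos: [0.4718, 0.2614, 0.2481]
tcp_rot: [0.0, 0.708, -0.707, -0.0]
force: [1.4, 0.7, -0.3]
opening: 0.0002
grasp_force: 0.0
```

```bash
python3 -c "
from rig import env
s=env.get_state();print(s['joint_positions'])"
```

```text
[ 8.78718109e-01 -1.21185991e-01 -7.21091441e-02 -2.26990182e-04
 -1.61998400e+00 -8.77326298e-01]
```

Call:
shift_gripper(increments="0.045 -0.0375 0 0\n0.045 -0.0375 0 0\n0.045 -0.0375 0 0\n0.045 -0.0375 0 0\n0.045 -0.0375 0 0\n0.043 -0.0365 0 0\n0 0 0.04 0\n0 0 0 0")

```text
clock: 2.72
ee_pos: [0.6938, -0.0051, 0.2029]
tcp_rot: [-0.003, -0.707, 0.707, 0.003]
force: [-0.6, 0.8, -0.0]
opening: 0.0001
grasp_force: 0.0
```

```bash
python3 - <<'E'
from h import *
import cv2
cv2.imwrite("pics/top1.png",env.snapshot("top")[80:330,200:450,::-1].repeat(2,0).repeat(2,1))
cv2.imwrite("pics/w1.png",env.snapshot("wrist")[:,:,::-1])
print(env.get_state()["joint_positions"])
E
```

```text
[ 2.80543363e-01  2.92972911e-01  2.96255596e-01  8.85931135e-04
 -1.57470097e+00 -2.79027563e-01]
```

View pics/w1.png

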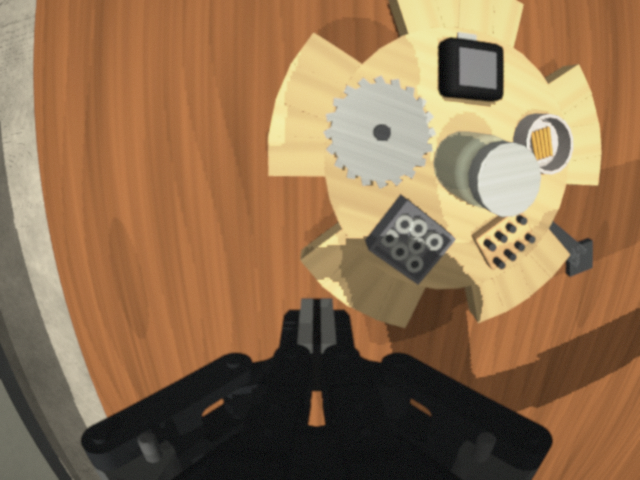

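The wrist view shows the blade at (380,132), and the notch between the blade and bin segments opening near (310,215), above the shut fingers at (317,300). I'll shift about 1 cm and lower partway, then check the force.

Call:
shift_gripper(increments="0.01 -0.009 0.03 0\n0 0 0.03 0\n0 0 0.03 0\n0 0 0.02 0\n0 0 0 0\n0 0 0 0")

```text
clock: 3.58
ee_pos: [0.7052, -0.0144, 0.1007]
tcp_rot: [-0.001, 0.708, -0.707, 0.001]
force: [0.7, -0.1, 0.7]
opening: 0.0001
grasp_force: 0.0
```

```bash
python3 - <<'E'
from h import *
import cv2
cv2.imwrite("pics/w2.png",env.snapshot("wrist")[:,:,::-1])
E
```

```text
(no output)
```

View pics/w2.png

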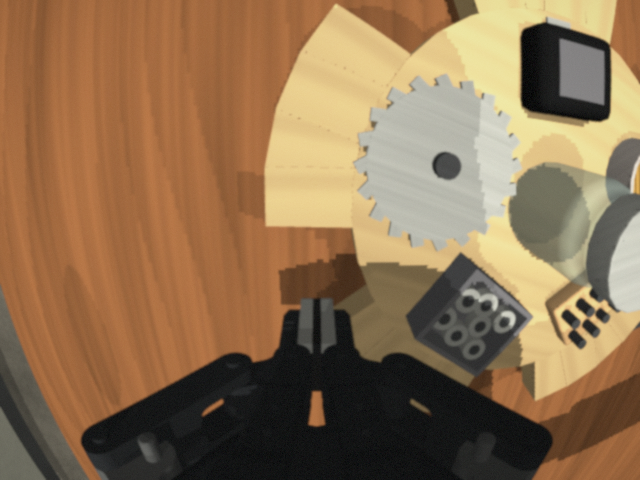

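The fingertip is at (317,300). The notch's blade-side wall is at row 227 and its bin-side wall is just under the fingertip. As the tip lowers it moves up into the notch, so I'll go down to TCP z 0.046.

Call:
shift_gripper(increments="0 0 0.015 0\n0 0 0.015 0\n0 0 0.015 0\n0 0 0.01 0\n0 0 0 0")

```text
clock: 4.25
ee_pos: [0.7036, -0.0148, 0.0417]
tcp_rot: [0.001, 0.707, -0.707, -0.001]
force: [-0.4, 0.4, -1.3]
opening: -0.0004
grasp_force: 0.0
```

```bash
python3 - <<'E'
from h import *
c=np.array([.5744,-.0587]);R=.137;p=env.get_state()["ee_pos"][:2]-c
a0=np.degrees(np.arctan2(p[1],p[0]));print(a0,np.hypot(*p))
for a in range(25,200,10):
    q=R*np.array([np.cos(np.radians(a)),np.sin(np.radians(a))]);d=q-p;p=q
    print(a,"dx %.4f dy %.4f"%(-d[1],-d[0]))
E
```

```text
18.781532287899413 0.13649799707143204
25 dx -0.0140 dy 0.0051
35 dx -0.0207 dy 0.0119
45 dx -0.0183 dy 0.0154
55 dx -0.0154 dy 0.0183
65 dx -0.0119 dy 0.0207
75 dx -0.0082 dy 0.0224
85 dx -0.0041 dy 0.0235
95 dx -0.0000 dy 0.0239
105 dx 0.0041 dy 0.0235
115 dx 0.0082 dy 0.0224
125 dx 0.0119 dy 0.0207
135 dx 0.0154 dy 0.0183
145 dx 0.0183 dy 0.0154
155 dx 0.0207 dy 0.0119
165 dx 0.0224 dy 0.0082
175 dx 0.0235 dy 0.0041
185 dx 0.0239 dy -0.0000
195 dx 0.0235 dy -0.0041
```

Call:
shift_gripper(increments="-0.007 0.0026 0 0\n-0.007 0.0026 0 0\n-0.0104 0.006 0 0\n-0.0104 0.006 0 0\n-0.0092 0.0077 0 0\n-0.0092 0.0077 0 0\n-0.0077 0.0092 0 0\n-0.0077 0.0092 0 0")

```text
clock: 5.25
ee_pos: [0.6526, 0.0545, 0.0433]
tcp_rot: [-0.0, 0.707, -0.707, 0.0]
force: [0.8, -1.8, -0.1]
opening: -0.0003
grasp_force: 0.8
```

```bash
python3 - <<'E'
from h import *
import cv2
c=np.array([.5744,-.0587]);p=env.get_state()["ee_pos"][:2]-c
print(np.degrees(np.arctan2(p[1],p[0])),np.hypot(*p))
cv2.imwrite("pics/w3.png",env.snapshot("wrist")[:,:,::-1])
E
```

```text
55.35441961729641 0.13756031027728477
```

View pics/w3.png

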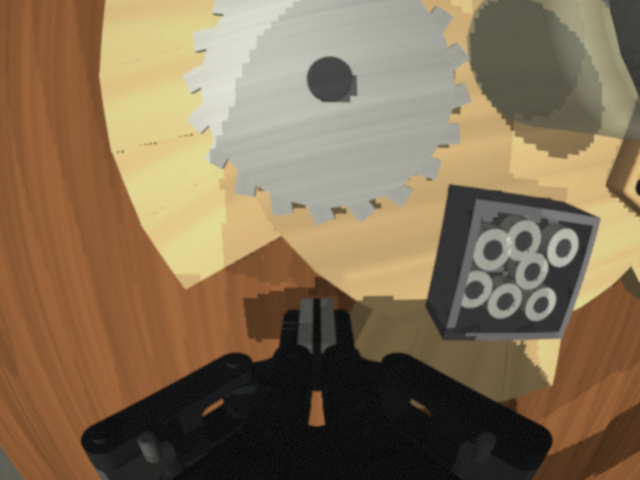

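The fingers sit in the notch against the bin segment's wall near (345,320), and the tray has turned with them (blade hub now at (330,80)). I'll continue along the arc.

Call:
shift_gripper(increments="-0.006 0.0104 0 0\n-0.006 0.0103 0 0\n-0.0041 0.0112 0 0\n-0.0041 0.0112 0 0\n-0.002 0.0118 0 0\n-0.0021 0.0117 0 0\n0 0.012 0 0\n0 0.0119 0 0")

```text
clock: 6.3
ee_pos: [0.562, 0.0782, 0.0434]
tcp_rot: [-0.0, 0.707, -0.707, 0.0]
force: [2.5, -0.8, -0.1]
opening: -0.0001
grasp_force: 0.8
```

Call:
shift_gripper(increments="0.002 0.0118 0 0\n0.0021 0.0117 0 0\n0.0041 0.0112 0 0\n0.0041 0.0112 0 0\n0.006 0.0104 0 0\n0.0059 0.0103 0 0\n0.0077 0.0092 0 0\n0.0077 0.0091 0 0")

```text
clock: 7.3
ee_pos: [0.4773, 0.038, 0.0433]
tcp_rot: [-0.0, 0.707, -0.707, 0.0]
force: [2.3, 0.9, -0.3]
opening: -0.0002
grasp_force: 0.7
```

```bash
python3 - <<'E'
from h import *
import cv2
c=np.array([.5744,-.0587]);p=env.get_state()["ee_pos"][:2]-c
print(np.degrees(np.arctan2(p[1],p[0])),np.hypot(*p))
E
```

```text
135.13601645280943 0.1370484230985714
```

Call:
shift_gripper(increments="0.0092 0.0077 0 0\n0.0091 0.0077 0 0\n0.0104 0.006 0 0\n0.0103 0.0059 0 0\n0.0112 0.0041 0 0\n0.0112 0.0041 0 0\n0.0118 0.002 0 0\n0.0117 0.0021 0 0")

```text
clock: 8.3
ee_pos: [0.4382, -0.0472, 0.0433]
tcp_rot: [0.0, 0.707, -0.707, -0.0]
force: [0.2, 1.2, -0.1]
opening: -0.0002
grasp_force: 0.8
```

```bash
python3 - <<'E'
from h import *
import cv2
s=env.get_state();c=np.array([.5744,-.0587]);p=s["ee_pos"][:2]-c
print(np.degrees(np.arctan2(p[1],p[0])),np.hypot(*p),s["joint_positions"])
cv2.imwrite("pics/top4.png",cv2.resize(env.snapshot("top")[120:320,240:440,::-1],(600,600),interpolation=2))
E
```

```text
175.19302304310634 0.13667258891487666 [ 3.54701405e-01 -3.41302324e-01 -6.31187059e-01  2.13568457e-07
 -1.28097547e+00 -3.53754167e-01]
```

View pics/top4.png

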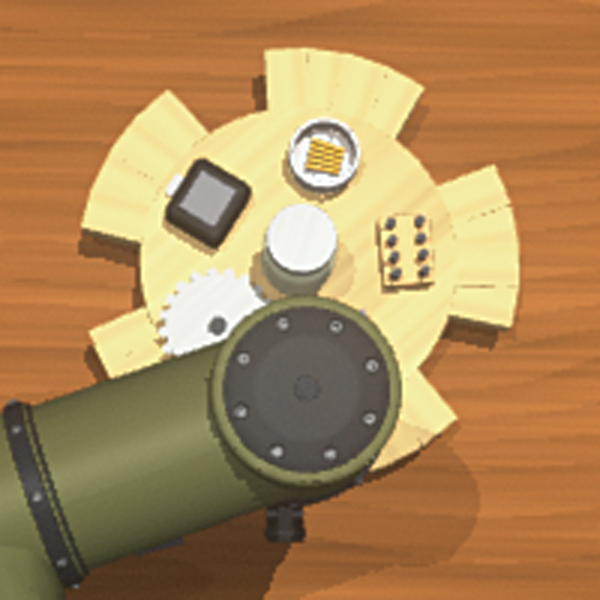

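The blade hub is at crop (217,326), with tape at (208,197), tin at (324,157) and bits at (407,252). Next, work out the remaining angle.

```bash
python3 - <<'E'
from h import *
c=np.array([.5744,-.0587])
for (u,v,z,o) in [(217,326,.071,0),(208,197,.073,288),(324,157,.065,216),(407,252,.07,144)]:
    d=bp("top",240+u/3,120+v/3,z)-c;print((np.degrees(np.arctan2(d[1],d[0]))-o)%360,np.hypot(*d))
for u,v in [(137,555),(133,557)]:
    d=bp("top",240+u/3,120+v/3,.01)-c;print("tip",np.degrees(np.arctan2(d[1],d[0])),np.hypot(*d))
E
```

```text
131.36072897973165 0.07501958732195092
129.6764908205054 0.07566611543904773
131.00056470994804 0.07411975065239482
129.44201025721168 0.07460201243438735
tip 151.62229421814203 0.23298628699729526
tip 151.19063953946366 0.23559623811702068
```

Call:
shift_gripper(increments="0.012 0 0 0\n0.0119 0 0 0\n0.0118 -0.002 0 0\n0.006 -0.001 0 0\n0.0057 -0.0011 0 0\n0.0023 -0.0006 0 0\n0 0 0 0")

```text
clock: 9.22
ee_pos: [0.4429, -0.0965, 0.0433]
tcp_rot: [0.0, 0.707, -0.707, 0.0]
force: [1.2, 0.5, 0.3]
opening: 0.0003
grasp_force: 0.0
```

Call:
shift_gripper(increments="-0.008 0.002 0 0\n0 0 0 0\n0 0 -0.03 0\n0 0 -0.05 0\n0 0 -0.05 0\n0 0 -0.05 0\n0 0 0 0")

```text
clock: 10.1
ee_pos: [0.4426, -0.0882, 0.2281]
tcp_rot: [-0.003, 0.708, -0.707, 0.003]
force: [0.3, -0.8, -0.7]
opening: 0.0004
grasp_force: 0.0
```

Call:
shift_gripper(increments="-0.06 0 0 0\n-0.06 0 0 0\n-0.06 0 0 0\n-0.06 0 0 0\n-0.06 0 0 0\n0 0 0 0\n0 0 0 0")

```text
clock: 10.98
ee_pos: [0.4405, 0.2118, 0.2227]
tcp_rot: [0.001, 0.708, -0.706, 0.0]
force: [0.8, 0.3, -0.1]
opening: -0.0
grasp_force: 0.0
```

```bash
python3 - <<'E'
from h import *
import cv2
cv2.imwrite("pics/top5.png",cv2.resize(env.snapshot("top")[120:320,240:440,::-1],(600,600),interpolation=2))
E
```

```text
(no output)
```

View pics/top5.png

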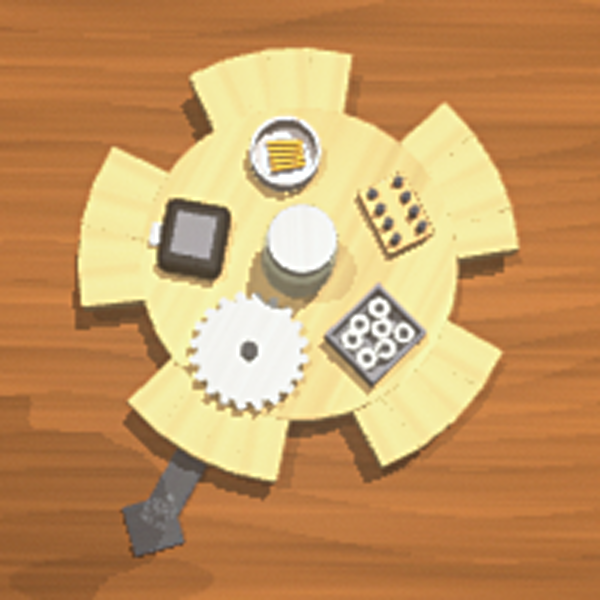

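The blade hub is at crop (250,350) and the pointer tip at (135,556). The other stations are tape (193,237), tin (284,155), bits (396,213) and bin (376,335).

```bash
python3 - <<'E'
from h import *
S=[(250,350,.068,0),(376,335,.07,72),(396,213,.072,144),(284,155,.065,216),(193,237,.073,288)]
P=[bp("top",240+u/3,120+v/3,z) for u,v,z,_ in S]
c2=np.mean(P,0);print(c2)
for c in (np.array([.5744,-.0587]),c2):
    print([round((np.degrees(np.arctan2(*(p-c)[::-1]))-s[3])%360,1) for p,s in zip(P,S)])
    for u,v in [(135,556),(155,515),(188,468)]:
        d=bp("top",240+u/3,120+v/3,.01)-c;print("ptr",np.degrees(np.arctan2(d[1],d[0])),np.hypot(*d))
E
```

```text
[ 0.57385475 -0.0589455 ]
[np.float64(153.0), np.float64(152.6), np.float64(151.3), np.float64(152.8), np.float64(152.7)]
ptr 151.40524558809545 0.23428971617136016
ptr 150.82590789934576 0.2022070440308807
ptr 152.0603305873399 0.1616420052333932
[np.float64(152.6), np.float64(152.7), np.float64(151.8), np.float64(152.9), np.float64(152.3)]
ptr 151.28853218621782 0.233928960664305
ptr 150.68961675241974 0.20185121090391503
ptr 151.89251741932577 0.16127603160973145
```

The blade is about 1° off the pointer line, against a tolerance of 9°. The jar is upright in the centre and the arm is clear.

```bash
python3 -c "
from rig import env
print(env.hand_in())"
```

```text
the job is handed in; nothing more can be done
None
```

The job is handed in: the saw blade sits about 1° off the pointer line (tolerance about 9°), the jar is still standing in the middle, and the arm has backed clear; no verdict was returned.

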